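# Count three washers off the counting board

### The job

Count the three thick steel washers into the parts box: with a fingertip, slide them along the counting board one at a time through the gap at its end, so that each drops into the near compartment of the box under the lip before the next one follows. Only push them, flat on the board; do not pick them up. Leave the nut, the standing bolt and the wax tin where they are.

Things in the scene. Friction and masses are not known exactly. Their poses are not given: they have to be found in the camera images.
- board: fixed plywood counting board, 327 mm long (its x), 230 mm wide, surface 65 mm above the bench. Origin at bench height on the centreline; in its frame the back edge is at x -180 mm, the open front edge (lip) at x +147 mm. A rim of wood strips 10 mm thick, 14 mm high runs round back and sides (inner faces x -170, y +-105 mm), slanting in to the gap in front. x points roughly to the robot's right
- gap (a point): middle of the gap in the rim, on the board's surface 8.5 mm before the lip; axes as the board's: x points out through the gap, z up. The gap is 50 mm wide (board y +-25 mm) from board x 130 mm to the lip at 147 mm. Before it the rim's inner faces slant straight from y +-105 mm at x 40 mm to y +-25 mm at x 130 mm
- partsbox: fixed open steel box 130 x 120 x 52 mm, near edge 3 mm under the board's lip; origin under its centre at bench height, axes as the board's. Walls, floor and middle wall 4 mm. The near compartment, at the lip, spans x -61 to -2 mm, y +-56 mm; its rim is 13 mm below the board's surface. A washer tips in once its centre has passed the lip. The far compartment, with spare nuts, is not for the washers
- slot (a point): centre of the near compartment's open top, at rim height
- washer1_centre (a point): thick plain steel washer, 37 mm outside, 22 mm hole, 8 mm thick, about 44 g, lying flat on the board; this is its centre, 4 mm above the board's surface at the start; z along its axis
- washer2_centre (a point): thick plain steel washer, 37 mm outside, 22 mm hole, 8 mm thick, about 44 g, lying flat on the board; this is its centre, 4 mm above the board's surface at the start; z along its axis
- washer3_centre (a point): thick plain steel washer, 37 mm outside, 22 mm hole, 8 mm thick, about 44 g, lying flat on the board; this is its centre, 4 mm above the board's surface at the start; z along its axis
- nut_centre (a point): steel hexagon nut lying on the board beside one of its long rims, 30 mm across flats, 35 mm over corners, 18 mm high; its centre. To be left alone
- bolt_centre (a point): steel hexagon bolt standing upright on its head on the board beside the opposite long rim: head 35 mm over corners and 12.5 mm high, shank 20 mm thick, 52.5 mm high in all; its centre, half-way up. Which side nut and bolt are on varies. To be left alone
- tin_centre (a point): round metal wax tin 75 mm across, 36 mm high, standing on the bench beside the board on its far side from the robot; its centre. To be left alone
Mind the look-alikes: they are no part of the job. There is more than one size of the partsbox; the job needs the middle-sized.

How it is judged:
On the way, in this order (a step that is already met when the one before it is completed fails the run):
1. a first washer lies in the near compartment (((x of washer1_centre in the frame of partsbox between -0.062 and -0.001 m and y of washer1_centre in the frame of partsbox between -0.057 and 0.057 m and z of washer1_centre in the frame of partsbox below 0.046 m) or (x of washer2_centre in the frame of partsbox between -0.062 and -0.001 m and y of washer2_centre in the frame of partsbox between -0.057 and 0.057 m and z of washer2_centre in the frame of partsbox below 0.046 m) or (x of washer3_centre in the frame of partsbox between -0.062 and -0.001 m and y of washer3_centre in the frame of partsbox between -0.057 and 0.057 m and z of washer3_centre in the frame of partsbox below 0.046 m))), for 0.2 s.
2. a second washer has followed it ((((x of washer1_centre in the frame of partsbox between -0.062 and -0.001 m and y of washer1_centre in the frame of partsbox between -0.057 and 0.057 m and z of washer1_centre in the frame of partsbox below 0.046 m) and (x of washer2_centre in the frame of partsbox between -0.062 and -0.001 m and y of washer2_centre in the frame of partsbox between -0.057 and 0.057 m and z of washer2_centre in the frame of partsbox below 0.046 m)) or ((x of washer1_centre in the frame of partsbox between -0.062 and -0.001 m and y of washer1_centre in the frame of partsbox between -0.057 and 0.057 m and z of washer1_centre in the frame of partsbox below 0.046 m) and (x of washer3_centre in the frame of partsbox between -0.062 and -0.001 m and y of washer3_centre in the frame of partsbox between -0.057 and 0.057 m and z of washer3_centre in the frame of partsbox below 0.046 m)) or ((x of washer2_centre in the frame of partsbox between -0.062 and -0.001 m and y of washer2_centre in the frame of partsbox between -0.057 and 0.057 m and z of washer2_centre in the frame of partsbox below 0.046 m) and (x of washer3_centre in the frame of partsbox between -0.062 and -0.001 m and y of washer3_centre in the frame of partsbox between -0.057 and 0.057 m and z of washer3_centre in the frame of partsbox below 0.046 m)))), for 0.2 s.
3. the third washer has followed (x of washer1_centre in the frame of partsbox between -0.062 and -0.001 m and y of washer1_centre in the frame of partsbox between -0.057 and 0.057 m and z of each of washer1_centre, washer2_centre, washer3_centre in the frame of partsbox below 0.046 m and x of washer2_centre in the frame of partsbox between -0.062 and -0.001 m and y of washer2_centre in the frame of partsbox between -0.057 and 0.057 m and x of washer3_centre in the frame of partsbox between -0.062 and -0.001 m and y of washer3_centre in the frame of partsbox between -0.057 and 0.057 m), for 0.2 s.
At the end, for the whole second after the job is handed in: all three washers lie at rest in the near compartment of the parts box, centres below its rim (under 46 mm above the bench), having dropped in one by one with at least 0.2 s between them; nut and bolt are within 20 mm of where they were, the bolt upright, the tin within 30 mm (all of step 3 and linear speed of each of washer1, washer2, washer3 below 0.02 m/s and distance of each of nut_centre, bolt_centre from where it was at the start of the episode below 0.02 m and angle between bolt_centre's own z axis and vertical below 0.3 rad and distance of tin_centre from where it was at the start of the episode below 0.03 m); the robot touches nothing.
It fails at once if a washer is lifted: its centre rises more than 12 mm above where it lies on the board (height (world z) of any of washer1_centre, washer2_centre, washer3_centre above 0.081 m).
It fails at once if the nut or the bolt is pushed 20 mm or more, or the bolt tipped over (distance of any of nut_centre, bolt_centre from where it was at the start of the episode above 0.02 m or angle between bolt_centre's own z axis and vertical above 0.3 rad).
It fails at once if the wax tin is pushed 30 mm or more (distance of tin_centre from where it was at the start of the episode above 0.03 m).
It also fails if it takes over 67 s, if anything falls off the work surface, if the arm or the gripper's body presses on something with over 40 N, if the wrist force passes 120 N, or if a joint passes its speed limit or range.

### The arm

A 6-joint arm with a two-finger parallel gripper is mounted at the origin on the work surface. World frame = base frame: x ahead of the robot, y to its left, z up, the work surface at z = 0. Lengths are in m, angles in rad, forces in N, time in s.
With the tool pointing down it reaches from about 0.375 to 0.9 m from the base axis. Payload 3.1 kg.
Tool frame: the origin (TCP) lies at the centre of the arm's flange, where the gripper is bolted on; the fingertips stand 182 mm ahead of it and the grasp point (between the pads) lies 164 mm ahead of it; z points along the fingers, y is the line along which they close (so a half turn about z gives the same grasp; the last joint's range is limited). The gripper opens to 87 mm and grips with 3 to 60 N. Pads are 19 mm wide; open, the fingers measure 117 mm over their backs; the gripper's body (75 mm by 190 mm) begins 51 mm behind the grasp point.
Start: joints at [-1.315, 0.527, 1.433, -0, 1.181, -0.178], TCP at [0.263, -0.567, 0.405] pointing down, gripper open.
Joint ranges: [-3.08, 3.08], [-0.75, 2.2], [0.22, 2.44], [-1.43, 4.57], [0, 2.65], [-2.85, 2.85]. Speed limits (rad/s): [2.79, 2.79, 3.14, 3.14, 3.14, 3.14].

### API

Orientations are given as a unit quaternion [x, y, z, w].
In Python, from rig import * gives the robot as it stands.
- The arm moves only by the tool move_arm, never from a script. Its argument "commands" is a list that holds one entry, the list of rows, each a list of 6 numbers: the shift along the tool's x, y, z in units of 40 mm (1.0 is 40 mm), then the turn, a rotation vector about the tool's x, y, z in rad. A call has 1 to 12 rows; each row is the pose to reach, as a shift and turn from the pose commanded when the call began, along the tool's axes at that moment; what a row does not reach only later rows make up. A row lasts 1/8 s, in which the tool goes at most 62.5 mm and 10.7 degrees, less where a joint would pass 70% of its speed; a pose out of reach is approached as far as the arm can. A call with a gripper value outside its range is refused whole. "claw" is the closure, from -1 (fully open) to 1 (shut), so that 0 is half open, set as the call begins (left out, the last holds). The fingers move at their own pace and stop on an object; "squeeze" is the grip in N (left out, the last holds). Time passes only in rows, so rows that repeat a pose let the fingers close. It gives the time, the measured TCP pose, the force, the opening and the grip force at its end, in the units of the state.
- get_obs(): the state, without advancing time (a new reading comes with each control period).
- camera(name): name is "scene" or "top"; returns a dict with "pixels" (384x512x3 uint8, blue, green, red), "range_z" (384x512 float32, m along the optical axis (not along the pixel's ray), 0 where there is no reading), "camera_matrix" (3x3 intrinsics, pixels), "extrinsics" (4x4, takes a point from world to camera coordinates). Camera axes: x right, y up, looking along -z (the intrinsics and any distortion apply to the point x, -y, -z); pixel columns grow to the right and rows downward; lengths in m; the calibration is good to about 2 mm. A picture is of the moment at which its call begins.
- hand_in(): hands the job in; it is judged then, once.
The state is a dict: "time": time; "q": joint angles; "joint_velocities": joint speeds; "joint_torque": joint torques, N m; "position": TCP position; "tool_rot": TCP orientation; "ft_force": force on the tool from outside, world axes, zero at the start; "moment": the same for the moment, N m; "grip_width": finger opening in m; "grip_force": force on a finger pad.
Only numpy, scipy, OpenCV 4.12 (cv2) and the standard library are available. Lean on these libraries where they do the work, as an engineer would, in place of code of your own. Each camera call takes 0.05 s, during which the arm holds its last target. There are 200 camera calls.

## Working session

There is one attempt and no reset: what is moved stays moved. The work goes in short steps, Python scripts to look and compute and a tool call to move; the robot and the scene stay as the last step left them, time stands still between calls to the robot, and variables do not carry over. Pictures are saved under pics/ and viewed, at most 10 in all, crops included, and the job is handed in when it is done.

Besides the shell and the picture viewer there is one more tool, called as name([rows], argument=value, ...), one row to a line, values as JSON. move_arm: Moves the arm, as the interface text tells. Its arguments: {"type":"object","properties":{"commands":{"type":"array","items":{"type":"array","items":{"type":"array","items":{"type":"number"}}}},"claw":{"type":"number"},"squeeze":{"type":"number"}},"required":["commands"]}

```bash
ls; mkdir -p pics
cat > h.py <<'E'
from rig import *
import numpy as np, cv2
def ray(c,u,v):
    K=c["camera_matrix"];E=np.array(c["extrinsics"]);R=E[:3,:3];t=E[:3,3]
    p=np.linalg.inv(K)@np.array([u,v,1.0]); d=np.array([p[0],-p[1],-p[2]])
    return -R.T@t, R.T@d
def onplane(c,u,v,z):
    o,d=ray(c,u,v); return o+d*(z-o[2])/d[2]
def proj(c,P):
    E=np.array(c["extrinsics"]);q=E[:3,:3]@np.array(P)+E[:3,3]
    p=c["camera_matrix"]@np.array([q[0],-q[1],-q[2]]); return p[:2]/p[2]
def cloud(c):
    h,w=c["range_z"].shape;v,u=np.mgrid[:h,:w];K=np.linalg.inv(c["camera_matrix"])
    p=np.stack([u,v,np.ones_like(u)],-1)@K.T*c["range_z"][...,None]
    p=p*[1,-1,-1];E=np.array(c["extrinsics"])
    return (p-E[:3,3])@E[:3,:3]
E
python3 - <<'E'
from h import *
import pickle
d={}
for n in ("top","scene"):
    c=camera(n);d[n]=c;print(n,c.keys(),c["camera_matrix"],c["extrinsics"]);cv2.imwrite(f"pics/{n}0.png",c["pixels"])
pickle.dump(d,open("c0.pkl","wb"));print(get_obs())
E
```

```text
pics
top dict_keys(['pixels', 'range_z', 'camera_matrix', 'extrinsics']) [[434.67263149   0.         252.7658885 ]
 [  0.         434.67263149 194.79422602]
 [  0.           0.           1.        ]] [[ 0.02262495 -0.99973453  0.00435626 -0.09647339]
 [ 0.98953417  0.02301483  0.14245154 -0.57048438]
 [-0.14251398  0.00108771  0.98979219 -1.07516553]
 [ 0.          0.          0.          1.        ]]
scene dict_keys(['pixels', 'range_z', 'camera_matrix', 'extrinsics']) [[463.63373984   0.         258.0315598 ]
 [  0.         463.63373984 184.60764661]
 [  0.           0.           1.        ]] [[-0.8587345   0.51239144 -0.0054837   0.53480622]
 [-0.33511098 -0.55346386  0.76248173  0.08064601]
 [ 0.38765408  0.65660701  0.64698651 -1.20656023]
 [ 0.          0.          0.          1.        ]]
{'time': 0.1, 'q': array([-1.31451411e+00,  5.28418308e-01,  1.43377321e+00,  7.53779266e-06,
        1.18141238e+00, -1.78523727e-01]), 'joint_velocities': array([-0.00012687, -0.00205385, -0.00238149,  0.0007888 , -0.00046799,
        0.00044159]), 'joint_torque': array([ 6.17936098e-05, -4.40984881e+01, -1.77151448e+01,  6.34449511e-02,
        5.33377973e-02, -5.64931679e-05]), 'position': array([ 0.26320721, -0.56653931,  0.40384172]), 'tool_rot': array([ 9.76460721e-01,  2.15692949e-01, -3.56053181e-05, -1.00499844e-03]), 'ft_force': array([-0.44672553,  0.38657908, -0.36259266]), 'moment': array([-0.01909718,  0.04331624,  0.01021936]), 'grip_force': 0.0, 'grip_width': 0.08722747592147007}
```

View pics/top0.png

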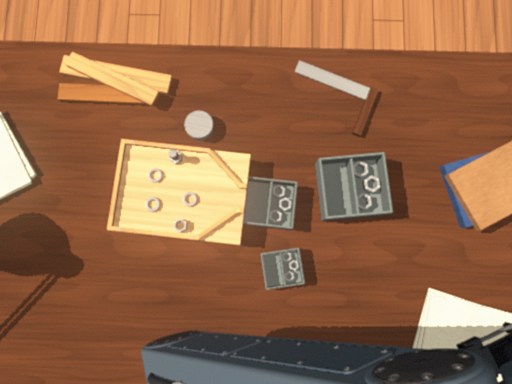

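View pics/scene0.png

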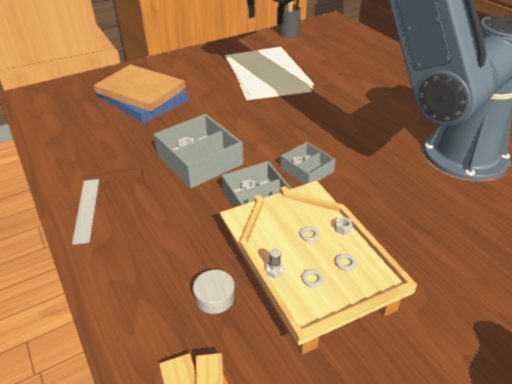

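The top view shows the board at about (110-250, 140-245). Candidate rings are at (156,175), (153,204) and (191,199), the nut is at (181,226), the bolt at (174,156) and the tin at (199,124). There are three boxes: large (355,187), middle (271,203) and small (283,268). The middle one sits under the lip, so it fits the description.

```bash
cat > meas.py <<'E'
from h import *
def board(c):
    P=cloud(c);z=P[...,2]
    hsv=cv2.cvtColor(c["pixels"],cv2.COLOR_BGR2HSV)
    m=((z>0.055)&(z<0.09)&(hsv[...,0]>12)&(hsv[...,0]<32)&(hsv[...,2]>120)).astype(np.uint8)
    m=cv2.morphologyEx(m,cv2.MORPH_OPEN,np.ones((3,3)))
    n,l,s,ce=cv2.connectedComponentsWithStats(m);k=1+np.argmax(s[1:,4])
    return P[l==k],l==k
def washers(c,T=None,zp=0.069,box=None):
    hsv=cv2.cvtColor(c["pixels"],cv2.COLOR_BGR2HSV)
    return hsv
E
python3 - <<'E'
from meas import *
import pickle
d=pickle.load(open("c0.pkl","rb"));c=d["top"]
Q,m=board(c)
print(len(Q),np.median(Q[:,2]))
r=cv2.minAreaRect(Q[:,:2].astype(np.float32));print(r);print(cv2.boxPoints(r))
hsv=cv2.cvtColor(c["pixels"],cv2.COLOR_BGR2HSV)
g=(hsv[...,1]<70).astype(np.uint8);g[:,:100]=0;g[:,260:]=0;g[:135]=0;g[250:]=0
n,l,s,ce=cv2.connectedComponentsWithStats(g)
for i in range(1,n):
    if s[i,4]>15: print(s[i],ce[i],onplane(c,*ce[i],0.071))
P=cloud(c)
for (u,v) in [(271,203),(260,203),(283,268),(355,187),(250,203),(297,203)]: print(u,v,P[v,u])
a=c["pixels"][130:300,100:310];cv2.imwrite("pics/crop0.png",cv2.resize(a,None,fx=3.5,fy=3.5,interpolation=cv2.INTER_CUBIC))
E
```

```text
11982 0.0668716302988824
((0.574699878692627, 0.10071472078561783), (0.3282422721385956, 0.2309940606355667), 84.95343017578125)
[[ 0.4452136  -0.05261046]
 [ 0.6753122  -0.07292996]
 [ 0.7041862   0.2540399 ]
 [ 0.47408754  0.2743594 ]]
[190 135  19   4  60] [198.8  136.25] [0.71560929 0.05745576 0.071     ]
[169 150  12  14 115] [174.14782609 156.06086957] [0.66254386 0.1176636  0.071     ]
[147 168  15  14 107] [154.28971963 174.6728972 ] [0.6135462 0.1651904 0.071    ]
[249 177  11   3  24] [254.95833333 178.        ] [ 0.61098043 -0.08787226  0.071     ]
[244 181  16  45 602] [252.53488372 204.18438538] [ 0.5445998  -0.08328933  0.071     ]
[182 192  15  14 106] [189.08490566 198.60377358] [0.554948   0.07520595 0.071     ]
[145 197  15  14 103] [152.         203.66990291] [0.54009566 0.16685508 0.071     ]
[173 218  14  14  89] [179.64044944 224.98876404] [0.48864766 0.09566865 0.071     ]
271 203 [ 0.55716308 -0.13219497  0.00320107]
260 203 [ 0.55598406 -0.10298528  0.00722637]
283 268 [ 0.38807002 -0.16600919  0.00507989]
355 187 [ 0.59575441 -0.34174999  0.06016554]
250 203 [ 0.55490618 -0.07661512  0.01096838]
297 203 [ 0.5587159 -0.2010519  0.003545 ]
```

View pics/crop0.png

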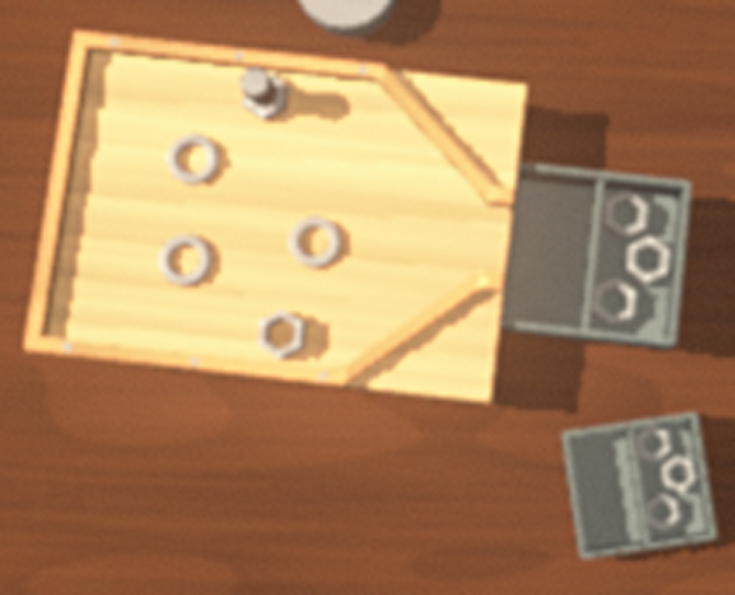

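The enlarged crop confirms the middle box. Its empty near compartment is under the lip at the gap, around (262,203), and it is larger than the box at (283,268) and smaller than the one at (355,187). The three thin-walled rings on the board are the washers. The hexagon at (181,226) is the nut and the shank at (174,156) is the bolt.

```bash
cat > meas.py <<'E'
from h import *
ang=np.arctan2(-0.327,-0.0288)
bx=np.array([np.cos(ang),np.sin(ang)]);by=np.array([-bx[1],bx[0]])
back=np.array([(0.7041862+0.4740875)/2,(0.2540399+0.2743594)/2]);lip=np.array([(0.4452136+0.6753122)/2,(-0.05261046-0.07292996)/2])
O=(back+lip)/2+bx*0.0165
def tb(p): d=np.asarray(p)[:2]-O; return np.array([d@bx,d@by])
def tw(p): return O+bx*p[0]+by*p[1]
def grey(c,sat=75,zs=0.07):
    out=[];f=6
    b=cv2.resize(c["pixels"],None,fx=f,fy=f,interpolation=cv2.INTER_CUBIC)
    h=cv2.cvtColor(b,cv2.COLOR_BGR2HSV);g=((h[...,1]<sat)&(h[...,2]>60)).astype(np.uint8)
    for k in cv2.findContours(g,cv2.RETR_EXTERNAL,cv2.CHAIN_APPROX_NONE)[0]:
        if cv2.contourArea(k)<40*f: continue
        uv=(k[:,0,:]+.5)/f-.5
        w=np.array([tb(onplane(c,u,v,zs)) for u,v in uv[::2]],np.float32)
        ce,r=cv2.minEnclosingCircle(w)
        if abs(ce[0])<.19 and abs(ce[1])<.12 and r<.03: out.append((np.round(ce,4).tolist(),round(r,4),np.round(uv.mean(0),1).tolist()))
    return out
E
python3 - <<'E'
from meas import *
import pickle
d=pickle.load(open("c0.pkl","rb"));print(O,np.degrees(ang))
for n in d:
    print(n)
    for sat in (75,100):
        for r in grey(d[n],sat): print(sat,r)
# gap check in top: wood rim depth, board frame
P=cloud(d["top"]);Q=P.reshape(-1,3);B=(Q[:,:2]-O)@np.stack([bx,by],1)
s=(Q[:,2]>.075)&(Q[:,2]<.09)
for lo in (.06,.09,.11,.12,.13,.138):
    k=s&(B[:,0]>lo)&(B[:,0]<lo+.01)&(abs(B[:,1])<.11);y=np.sort(B[k,1]);print(lo,np.round(y,3).tolist()[:14],np.round(y,3).tolist()[-8:])
print([np.round(proj(d["top"],[*tw((.147,y)),.065]),1).tolist() for y in(-.115,.115,-.025,.025)])
E
```

```text
[0.57325227 0.08427834] -95.03324643507749
top
75 ([-0.0045, -0.0849], 0.0184, [179.5, 225.0])
75 ([-0.0799, -0.0403], 0.0192, [152.0, 203.8])
75 ([0.0104, -0.0169], 0.0191, [189.1, 198.5])
75 ([-0.0854, 0.032], 0.0199, [154.2, 174.9])
75 ([-0.0415, 0.0869], 0.0196, [174.4, 156.0])
100 ([-0.1519, -0.1102], 0.0043, [118.7, 228.4])
scene
75 ([-0.087, 0.0305], 0.0204, [312.3, 278.0])
75 ([-0.082, -0.0421], 0.0202, [345.4, 261.9])
75 ([0.0075, -0.0191], 0.0206, [309.2, 233.8])
75 ([-0.0013, -0.0911], 0.0257, [343.1, 225.2])
100 ([-0.1856, 0.1], 0.0108, [306.8, 339.2])
100 ([-0.1855, 0.059], 0.0073, [329.3, 329.0])
100 ([-0.1462, 0.1039], 0.0035, [292.3, 320.3])
100 ([-0.055, 0.1039], 0.0035, [267.0, 279.5])
100 ([-0.1466, -0.1194], 0.0036, [402.6, 272.4])
100 ([-0.0825, -0.0426], 0.0219, [346.0, 262.1])
100 ([0.0042, 0.0964], 0.0226, [256.5, 255.2])
100 ([0.036, 0.1038], 0.0036, [245.5, 244.7])
100 ([-0.0289, -0.0459], 0.0279, [331.3, 241.9])
100 ([0.0395, 0.0709], 0.0258, [258.5, 239.3])
100 ([0.0078, -0.0186], 0.0227, [309.5, 233.7])
100 ([0.1135, 0.0776], 0.0235, [241.0, 213.3])
100 (
[... 491 characters left out ...]
.05, -0.049, -0.048, -0.048, -0.047, -0.046, -0.046, -0.045] [0.048, 0.048, 0.049, 0.05, 0.05, 0.053, 0.053, 0.055]
0.12 [-0.045, -0.045, -0.042, -0.042, -0.042, -0.04, -0.04, -0.04, -0.039, -0.037, -0.037, -0.037, -0.037, -0.035] [0.038, 0.039, 0.039, 0.041, 0.041, 0.043, 0.044, 0.045]
0.13 [-0.038, -0.038, -0.038, -0.036, -0.036, -0.036, -0.036, -0.034, -0.034, -0.034, -0.033, -0.031, -0.031, -0.031] [0.031, 0.032, 0.032, 0.032, 0.034, 0.034, 0.035, 0.035]
0.138 [-0.038, -0.037, -0.037, -0.037, -0.036, -0.035, -0.035, -0.035, -0.033, -0.033, -0.033, -0.03, -0.03, -0.03] [0.031, 0.032, 0.033, 0.033, 0.033, 0.035, 0.036, 0.036]
[[239.0, 243.9], [249.4, 153.6], [243.1, 207.9], [245.4, 188.3]]
```

```bash
cat > go.py <<'E'
from meas import *
from scipy.spatial.transform import Rotation as R
import sys
def rel(x,y,z):
    s=get_obs();T=R.from_quat(s["tool_rot"]);p=s["position"]
    G=R.from_matrix(np.array([[-bx[0],by[0],0],[-bx[1],by[1],0],[0,0,-1]]))
    sh=T.inv().apply(np.array([*tw((x,y)),z])-p)/.04;rv=(T.inv()*G).as_rotvec()
    print("t",s["time"],"board",tb(p).round(4),"z",p[2].round(4),"F",s["ft_force"].round(1),"w",round(s["grip_width"],4))
    print("shift",sh.round(3),"turn",rv.round(4))
if __name__=="__main__": rel(*map(float,sys.argv[1:4]))
E
python3 go.py -.026 -.018 .33
```

```text
t 0.1 board [ 0.6755 -0.2518] z 0.4038 F [-0.4  0.4 -0.4] w 0.0872
shift [ 13.817 -12.276   1.875] turn [-0.0016 -0.0014 -1.0481]
```

move_arm([
  [[13.82,-12.28,1.85,0,0,-1.048],[13.82,-12.28,1.85,0,0,-1.048],[13.82,-12.28,1.85,0,0,-1.048],[13.82,-12.28,1.85,0,0,-1.048],[13.82,-12.28,1.85,0,0,-1.048],[13.82,-12.28,1.85,0,0,-1.048],[13.82,-12.28,1.85,0,0,-1.048],[13.82,-12.28,1.85,0,0,-1.048],[13.82,-12.28,1.85,0,0,-1.048],[13.82,-12.28,1.85,0,0,-1.048],[13.82,-12.28,1.85,0,0,-1.048],[13.82,-12.28,1.85,0,0,-1.048]],
], claw=0.77)

```text
time: 1.6
position: [0.5582, 0.1138, 0.3302]
tool_rot: [0.737, 0.676, -0.0, -0.0]
ft_force: [1.3, -0.3, 0.2]
grip_width: 0.0103
grip_force: 0.0
```

```bash
python3 go.py -.026 -.018 .25
```

```text
t 1.6 board [-0.0281 -0.0176] z 0.3302 F [ 1.3 -0.3  0.2] w 0.0103
shift [-0.053 -0.01   2.005] turn [-0.0004  0.0001  0.0008]
```

move_arm([
  [[-0.03,0,1.0,0,0,0],[-0.03,0,1.6,0,0,0],[-0.03,0,1.9,0,0,0],[-0.03,0,2.0,0,0,0],[-0.03,0,2.0,0,0,0],[-0.03,0,2.0,0,0,0]],
])

```text
time: 2.35
position: [0.558, 0.1101, 0.2517]
tool_rot: [0.738, 0.675, 0.001, 0.001]
ft_force: [-0.1, -0.7, 0.9]
grip_width: 0.0103
grip_force: 0.0
```

```bash
python3 go.py .07 0 .25
python3 - <<'E'
from meas import *
c=camera("scene");print(grey(c));a=c["pixels"][150:360,200:430];cv2.imwrite("pics/s1.png",cv2.resize(a,None,fx=2.8,fy=2.8,interpolation=cv2.INTER_CUBIC))
E
```

```text
t 2.35 board [-0.0244 -0.0174] z 0.2517 F [-0.1 -0.7  0.9] w 0.0103
shift [-2.361  0.437  0.043] turn [ 0.002  -0.0002 -0.0005]
[([-0.0872, 0.0301], 0.0205, [312.3, 278.0]), ([-0.082, -0.042], 0.0203, [345.4, 261.9])]
```

View pics/s1.png

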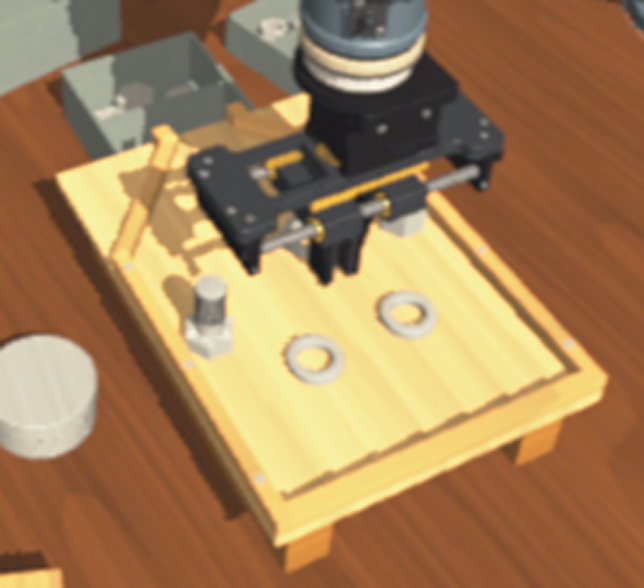

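The fingertips stand behind washer A, close together and clear of the nut. The gripper body passes well above the bolt at crop (210,285), and washers B and C are unmoved.

move_arm([
  [[-0.1,0.02,0.04,0,0,0],[-0.25,0.05,0.04,0,0,0],[-0.45,0.08,0.04,0,0,0],[-0.7,0.13,0.04,0,0,0],[-0.95,0.18,0.04,0,0,0],[-1.2,0.22,0.04,0,0,0],[-1.45,0.27,0.04,0,0,0],[-1.7,0.32,0.04,0,0,0],[-1.95,0.36,0.04,0,0,0],[-2.15,0.4,0.04,0,0,0],[-2.3,0.43,0.04,0,0,0],[-2.36,0.44,0.04,0,0,0]],
])

```text
time: 3.9
position: [0.5669, 0.0144, 0.2491]
tool_rot: [0.738, 0.675, 0.0, -0.0]
ft_force: [-0.3, -0.1, -0.5]
grip_width: 0.0102
grip_force: 0.2
```

```bash
python3 go.py .132 0 .25
python3 - <<'E'
from meas import *
for n in("top","scene"):
    c=camera(n);print(n,grey(c),grey(c,45));a=c["pixels"][150:290,200:340] if n=="scene" else c["pixels"][130:270,130:310];cv2.imwrite(f"pics/{n}2.png",cv2.resize(a,None,fx=3,fy=3,interpolation=cv2.INTER_CUBIC))
a=cv2.imread("pics/scene2.png");b=cv2.imread("pics/top2.png");cv2.imwrite("pics/m2.png",np.hstack([a[:420,:258],b])[:, :798])
E
```

```text
t 3.9 board [ 0.0702 -0.0002] z 0.2491 F [-0.3 -0.1 -0.5] w 0.0102
shift [-1.546  0.005 -0.022] turn [ 0.     -0.0001 -0.0006]
top [([0.0426, -0.0927], 0.0132, [198.3, 230.0]), ([0.1031, -0.0037], 0.02, [227.8, 197.6])] [([0.0426, -0.0927], 0.0132, [198.4, 230.1]), ([0.09, -0.0682], 0.0179, [218.9, 223.3]), ([0.1051, -0.0029], 0.0138, [228.9, 197.2])]
scene [([-0.0871, 0.0303], 0.0204, [312.3, 278.0]), ([-0.0821, -0.0422], 0.0202, [345.5, 262.0]), ([-0.0011, -0.0908], 0.0258, [343.1, 225.2]), ([0.0703, 0.0013], 0.0149, [285.5, 216.6])] [([-0.0868, 0.0311], 0.0187, [312.1, 278.0]), ([-0.0818, -0.0417], 0.0188, [345.3, 262.0]), ([-0.001, -0.0909], 0.0233, [342.9, 225.1]), ([0.1056, 0.0162], 0.0261, [269.7, 207.1])]
```

View pics/m2.png

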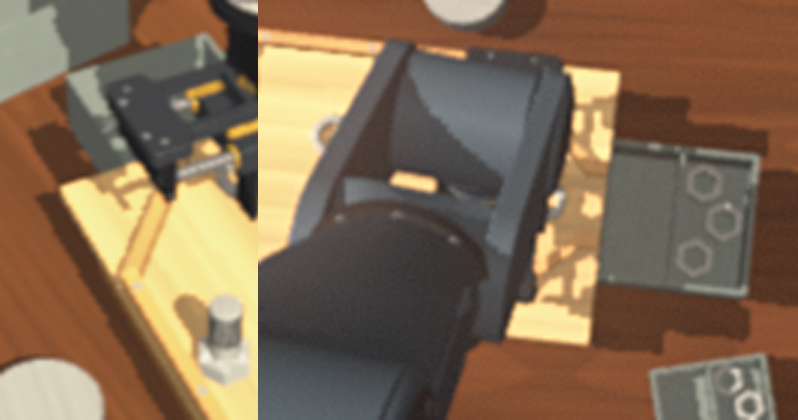

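The right-hand panel shows washer A's front edge at top-view pixel (229,197), just ahead of the fingers and in line with the gap. The compartment is still empty, so I push on.

move_arm([
  [[-0.2,0.0,0.0,0,0,0],[-0.4,0.0,0.0,0,0,0],[-0.6,0,0,0,0,0],[-0.8,0,0,0,0,0],[-1.0,0,0,0,0,0],[-1.1,0,0,0,0,0],[-1.2,0,0,0,0,0],[-1.3,0,0,0,0,0],[-1.4,0,0,0,0,0],[-1.5,0,0,0,0,0],[-1.55,0,0,0,0,0],[-1.55,0,0,0,0,0]],
])

```text
time: 5.5
position: [0.5614, -0.0472, 0.2491]
tool_rot: [0.738, 0.675, -0.0, 0.0]
ft_force: [0.3, 0.2, 0.0]
grip_width: 0.0102
grip_force: 0.0
```

```bash
python3 go.py -.118 -.041 .25
python3 - <<'E'
from meas import *
c=camera("top");a=c["pixels"][150:250,200:310];cv2.imwrite(f"pics/t3.png",cv2.resize(a,None,fx=4,fy=4,interpolation=cv2.INTER_CUBIC))
E
```

```text
t 5.5 board [ 0.132  -0.0003] z 0.2491 F [0.3 0.2 0. ] w 0.0102
shift [ 6.249 -1.021 -0.022] turn [-0.      0.0001 -0.0003]
```

View pics/t3.png

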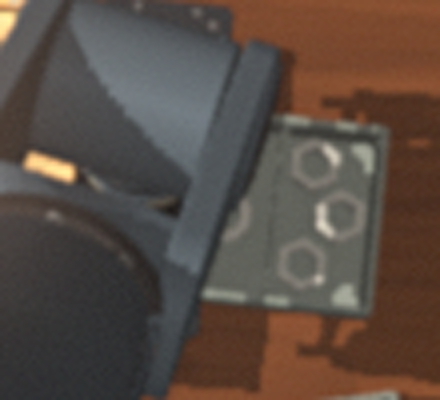

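Washer A's ring shows in the near compartment at crop (237,218), pixel (259,204). It has dropped in, so I lift and go behind washer B.

move_arm([
  [[0.1,0,-1.0,0,0,0],[0.3,0,-2.0,0,0,0],[1.7,-0.3,-2.0,0,0,0],[3.2,-0.6,-2.0,0,0,0],[4.7,-0.9,-2.0,0,0,0],[6.25,-1.02,-2.0,0,0,0],[6.25,-1.02,-2.0,0,0,0],[6.25,-1.02,-2.0,0,0,0],[6.25,-1.02,-1.0,0,0,0],[6.25,-1.02,-0.3,0,0,0],[6.25,-1.02,-0.02,0,0,0],[6.25,-1.02,-0.02,0,0,0]],
])

```text
time: 7.05
position: [0.5432, 0.2044, 0.2497]
tool_rot: [0.738, 0.675, -0.0, -0.0]
ft_force: [0.6, 0.0, -0.1]
grip_width: 0.0103
grip_force: 0.0
```

```bash
python3 go.py .08 0 .25
python3 - <<'E'
from meas import *
c=camera("top");a=c["pixels"][130:250,100:310];cv2.imwrite(f"pics/t4.png",cv2.resize(a,None,fx=3.5,fy=3.5,interpolation=cv2.INTER_CUBIC))
print(grey(c));print(grey(camera("scene")))
E
```

```text
t 7.05 board [-0.117  -0.0405] z 0.2497 F [ 0.6  0.  -0.1] w 0.0103
shift [-4.923  1.023 -0.006] turn [-0.0007  0.0003 -0.0021]
[([-0.0032, -0.0856], 0.0173, [180.0, 225.1]), ([-0.0794, -0.0404], 0.0186, [152.2, 203.9]), ([-0.1086, -0.0454], 0.0233, [139.3, 205.8]), ([-0.1106, 0.0297], 0.0164, [144.0, 175.1]), ([-0.0846, 0.0322], 0.0186, [154.3, 174.9]), ([-0.0403, 0.0875], 0.0199, [174.5, 156.0])]
[([-0.0871, 0.031], 0.0205, [312.5, 278.1])]
```

View pics/t4.png

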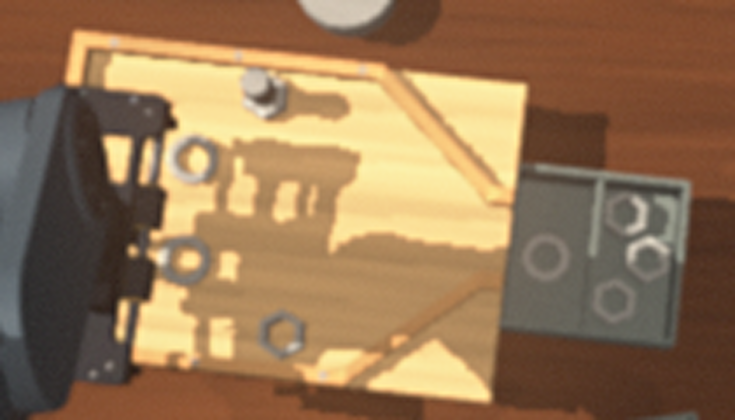

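Washer A lies flat in the near compartment at crop (546,257). Washer B is at crop (187,260), right ahead of the fingers, and C, the nut and the bolt are untouched.

move_arm([
  [[-0.1,0.02,0,0,0,0],[-0.25,0.05,0,0,0,0],[-0.45,0.09,0,0,0,0],[-0.7,0.15,0,0,0,0],[-1.0,0.21,0,0,0,0],[-1.3,0.27,0,0,0,0],[-1.6,0.33,0,0,0,0],[-1.9,0.39,0,0,0,0],[-2.2,0.46,0,0,0,0],[-2.5,0.52,0,0,0,0],[-2.8,0.58,0,0,0,0],[-3.1,0.64,0,0,0,0]],
])

```text
time: 8.65
position: [0.5574, 0.0791, 0.2499]
tool_rot: [0.738, 0.675, 0.0, 0.0]
ft_force: [-0.5, -0.1, 0.3]
grip_width: 0.0099
grip_force: 0.2
```

```bash
python3 go.py .08 0 .25
python3 - <<'E'
from meas import *
print(grey(camera("top")));print(grey(camera("scene")))
E
```

```text
t 8.65 board [ 0.0066 -0.0153] z 0.2499 F [-0.5 -0.1  0.3] w 0.0099
shift [-1.835e+00  3.830e-01 -1.000e-03] turn [ 0.     -0.     -0.0002]
[([-0.059, -0.1108], 0.014, [156.5, 233.0]), ([0.078, 0.0419], 0.0057, [218.8, 178.4]), ([0.0448, 0.0428], 0.0115, [205.9, 177.4])]
[([-0.0871, 0.0303], 0.0204, [312.3, 278.0]), ([-0.0011, -0.0908], 0.0257, [343.1, 225.2])]
```

move_arm([
  [[-0.2,0.04,0,0,0,0],[-0.4,0.08,0,0,0,0],[-0.6,0.13,0,0,0,0],[-0.8,0.17,0,0,0,0],[-1.0,0.21,0,0,0,0],[-1.2,0.25,0,0,0,0],[-1.4,0.3,0,0,0,0],[-1.6,0.34,0,0,0,0],[-1.75,0.37,0,0,0,0],[-1.84,0.38,0,0,0,0],[-1.84,0.38,0,0,0,0]],
])

```text
time: 10.12
position: [0.566, 0.005, 0.2499]
tool_rot: [0.738, 0.675, -0.0, -0.0]
ft_force: [-0.1, -0.1, 0.5]
grip_width: 0.0104
grip_force: 0.0
```

```bash
python3 go.py .132 0 .25
python3 - <<'E'
from meas import *
c=camera("top");a=c["pixels"][150:250,200:310];cv2.imwrite(f"pics/t5.png",cv2.resize(a,None,fx=4,fy=4,interpolation=cv2.INTER_CUBIC))
E
```

```text
t 10.125 board [ 0.0796 -0.0002] z 0.2499 F [-0.1 -0.1  0.5] w 0.0104
shift [-1.309  0.007 -0.002] turn [-0.      0.     -0.0005]
```

View pics/t5.png

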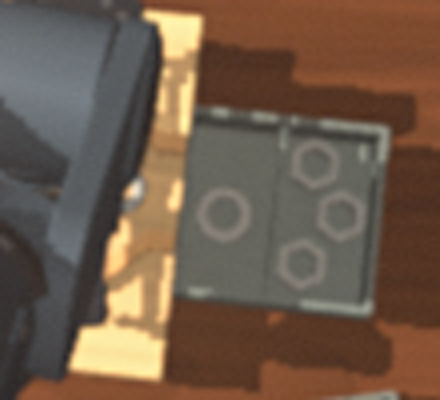

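Washer B's front shows at crop (133,195), pixel (233,198), lined up with the gap. Washer A lies flat at crop (223,214). I push B through.

move_arm([
  [[-0.2,0.0,0.0,0,0,0],[-0.4,0.0,0.0,0,0,0],[-0.6,0,0,0,0,0],[-0.75,0,0,0,0,0],[-0.85,0,0,0,0,0],[-0.95,0,0,0,0,0],[-1.05,0,0,0,0,0],[-1.15,0,0,0,0,0],[-1.25,0,0,0,0,0],[-1.31,0,0,0,0,0],[-1.31,0,0,0,0,0],[-1.31,0,0,0,0,0]],
])

```text
time: 11.68
position: [0.5614, -0.047, 0.2499]
tool_rot: [0.737, 0.675, -0.0, -0.0]
ft_force: [0.3, 0.4, 0.4]
grip_width: 0.0096
grip_force: 0.0
```

```bash
python3 go.py -.122 .031 .25
```

```text
t 11.675 board [ 0.1318 -0.0003] z 0.2499 F [0.3 0.4 0.4] w 0.0096
shift [ 6.345e+00  7.820e-01 -2.000e-03] turn [-0.0001 -0.     -0.0001]
```

move_arm([
  [[0.1,0,-1.0,0,0,0],[0.3,0,-2.0,0,0,0],[1.7,0.2,-2.0,0,0,0],[3.2,0.4,-2.0,0,0,0],[4.7,0.6,-2.0,0,0,0],[6.34,0.78,-2.0,0,0,0],[6.34,0.78,-2.0,0,0,0],[6.34,0.78,-2.0,0,0,0],[6.34,0.78,-1.0,0,0,0],[6.34,0.78,-0.3,0,0,0],[6.34,0.78,0,0,0,0],[6.34,0.78,0,0,0,0]],
])

```text
time: 13.18
position: [0.615, 0.2015, 0.2498]
tool_rot: [0.738, 0.675, -0.0, -0.0]
ft_force: [0.3, 0.6, 0.3]
grip_width: 0.0098
grip_force: 0.0
```

```bash
python3 go.py .07 0 .25
python3 - <<'E'
from meas import *
c=camera("top");a=c["pixels"][130:250,100:310];cv2.imwrite(f"pics/t6.png",cv2.resize(a,None,fx=3.5,fy=3.5,interpolation=cv2.INTER_CUBIC))
print(grey(c))
E
```

```text
t 13.175 board [-0.1205  0.0313] z 0.2498 F [0.3 0.6 0.3] w 0.0098
shift [-4.763e+00 -7.730e-01 -2.000e-03] turn [-0.0006  0.0003 -0.0019]
[([-0.004, -0.0852], 0.0182, [179.8, 224.9]), ([-0.0854, 0.0322], 0.0197, [154.3, 175.1]), ([-0.1146, 0.0464], 0.0088, [143.2, 168.5]), ([-0.1144, 0.076], 0.0094, [144.7, 156.6]), ([-0.0403, 0.0866], 0.0196, [174.9, 156.0])]
```

View pics/t6.png

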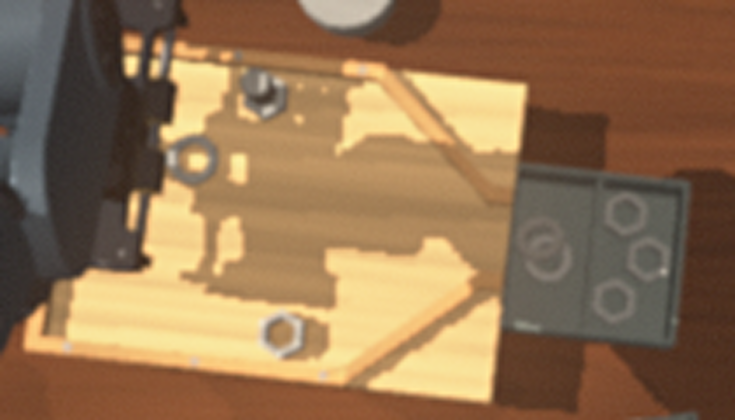

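Both washers overlap in the near compartment around crop (543,248). Washer C is at crop (194,160), directly ahead of the fingers. I push it.

move_arm([
  [[-0.1,-0.02,0,0,0,0],[-0.25,-0.04,0,0,0,0],[-0.45,-0.07,0,0,0,0],[-0.7,-0.11,0,0,0,0],[-1.0,-0.16,0,0,0,0],[-1.3,-0.21,0,0,0,0],[-1.6,-0.26,0,0,0,0],[-1.9,-0.31,0,0,0,0],[-2.2,-0.36,0,0,0,0],[-2.5,-0.41,0,0,0,0],[-2.8,-0.45,0,0,0,0],[-3.1,-0.5,0,0,0,0]],
])

```text
time: 14.72
position: [0.5838, 0.0803, 0.2499]
tool_rot: [0.738, 0.675, 0.0, 0.0]
ft_force: [0.4, 0.2, 0.4]
grip_width: 0.0101
grip_force: 0.2
```

```bash
python3 go.py .08 0 .25
```

```text
t 14.725 board [0.003  0.0109] z 0.2499 F [0.4 0.2 0.4] w 0.0101
shift [-1.925e+00 -2.710e-01 -1.000e-03] turn [ 0.0001  0.     -0.0001]
```

move_arm([
  [[-0.2,-0.03,0,0,0,0],[-0.4,-0.06,0,0,0,0],[-0.6,-0.09,0,0,0,0],[-0.8,-0.12,0,0,0,0],[-1.0,-0.15,0,0,0,0],[-1.2,-0.18,0,0,0,0],[-1.4,-0.21,0,0,0,0],[-1.6,-0.24,0,0,0,0],[-1.8,-0.27,0,0,0,0],[-1.92,-0.27,0,0,0,0],[-1.92,-0.27,0,0,0,0]],
])

```text
time: 16.1
position: [0.5665, 0.0051, 0.25]
tool_rot: [0.738, 0.675, 0.0, 0.0]
ft_force: [0.0, -0.7, -0.9]
grip_width: 0.0098
grip_force: 0.0
```

```bash
python3 go.py .132 0 .25
python3 - <<'E'
from meas import *
c=camera("top");print(grey(c),grey(c,60))
E
```

```text
t 16.1 board [0.0794 0.0002] z 0.25 F [ 0.  -0.7 -0.9] w 0.0098
shift [-1.314e+00 -4.000e-03 -1.000e-03] turn [ 0.0001  0.0001 -0.0008]
[([0.0566, -0.0932], 0.0124, [204.1, 231.2])] [([0.0566, -0.0932], 0.0124, [204.1, 231.2]), ([0.0991, -0.0679], 0.0217, [223.3, 223.7]), ([0.1148, -0.0033], 0.0156, [232.0, 197.9])]
```

The washer shows at pixel (232,198), the same place B was before its final push.

move_arm([
  [[-0.2,0.0,0.0,0,0,0],[-0.4,0.0,0.0,0,0,0],[-0.6,0,0,0,0,0],[-0.75,0,0,0,0,0],[-0.85,0,0,0,0,0],[-0.95,0,0,0,0,0],[-1.05,0,0,0,0,0],[-1.15,0,0,0,0,0],[-1.25,0,0,0,0,0],[-1.31,0,0,0,0,0],[-1.31,0,0,0,0,0],[-1.31,0,0,0,0,0]],
])

```text
time: 17.65
position: [0.5618, -0.0466, 0.2499]
tool_rot: [0.738, 0.675, -0.0, -0.0]
ft_force: [-1.2, -0.1, -0.3]
grip_width: 0.0101
grip_force: 0.0
```

move_arm([
  [[0.1,0,-1.0,0,0,0],[0.3,0,-2.0,0,0,0],[1.7,0,-2.5,0,0,0],[3.2,0,-2.5,0,0,0],[4.7,0,-2.5,0,0,0],[4.7,0,-2.5,0,0,0],[4.7,0,-2.5,0,0,0],[4.7,0,-2.5,0,0,0]],
])

```text
time: 18.65
position: [0.5784, 0.1393, 0.3498]
tool_rot: [0.738, 0.675, -0.0, -0.0]
ft_force: [-0.3, -0.9, -0.9]
grip_width: 0.0101
grip_force: 0.0
```

Run:
```python
from meas import *
c=camera("top");a=c["pixels"][130:250,100:310];cv2.imwrite(f"pics/t7.png",cv2.resize(a,None,fx=3.5,fy=3.5,interpolation=cv2.INTER_CUBIC))
P=cloud(c).reshape(-1,3);B=(P[:,:2]-O)@np.stack([bx,by],1)
k=(B[:,0]>.16)&(B[:,0]<.205)&(abs(B[:,1])<.05);print("max z in compartment",np.percentile(P[k,2],[50,95,99,100]).round(3));print(get_obs()["time"])
```

```text
max z in compartment [0.006 0.023 0.027 0.029]
18.7
```

View pics/t7.png

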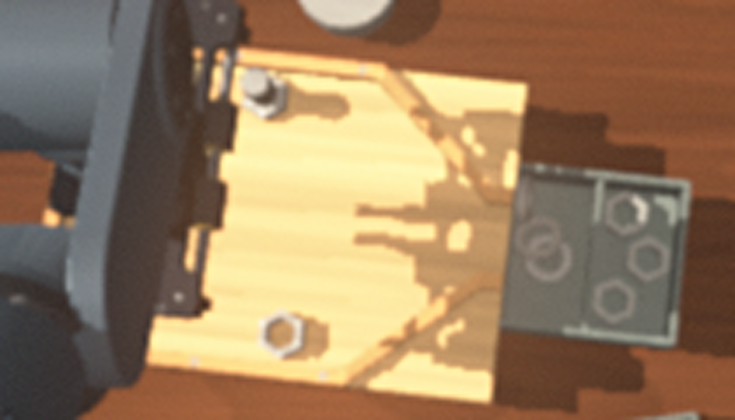

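The board is clear of washers. Two overlap around crop (543,248). The third is not plain and may be near crop (522,195), so I check the heights in the compartment.

Run:
```python
from meas import *
import pickle
old=pickle.load(open("c0.pkl","rb"))
new={n:camera(n) for n in old}
for n in old:
  for nm,c in(("old",old[n]),("new",new[n])):
    P=cloud(c).reshape(-1,3);B=(P[:,:2]-O)@np.stack([bx,by],1)
    print(n,nm,"rows y .056..-.056, cols x .148...212, max z mm")
    for y in np.arange(.052,-.06,-.008):
        print(round(y*1e3),[int(1e3*P[k,2].max()) if (k:=(abs(B[:,0]-x)<.004)&(abs(B[:,1]-y)<.004)&(P[:,2]<.12)).any() else -1 for x in np.arange(.150,.214,.008)])
  d=cv2.absdiff(old[n]["pixels"],new[n]["pixels"]).max(2)
```

```text
top old rows y .056..-.056, cols x .148...212, max z mm
52 [53, 52, 55, 47, 50, 55, 46, 53]
44 [68, 10, 7, 8, 8, 6, 9, 46]
36 [68, 8, 8, 6, 7, 8, 7, 48]
28 [85, 8, 10, 6, 10, 8, 8, 47]
20 [66, 8, 7, 7, 8, 9, 6, 48]
12 [65, 9, 7, 9, 11, 7, 7, 48]
4 [70, 7, 8, 11, 6, 7, 8, 49]
-4 [70, 10, 7, 7, 10, 8, 6, 47]
-12 [59, 6, 9, 8, 10, 8, 10, 46]
-20 [69, 8, 7, 7, 6, 8, 7, 50]
-28 [79, 8, 8, 7, 8, 9, 8, 48]
-36 [56, 6, 8, 8, 9, 6, 9, 49]
-44 [68, 7, 11, 8, 8, 9, 9, 45]
-52 [66, 9, 7, 4, 9, 5, 4, 48]
top new rows y .056..-.056, cols x .148...212, max z mm
52 [53, 49, 54, 44, 49, 57, 48, 52]
44 [65, 44, 8, 11, 8, 7, 9, 48]
36 [69, 45, 9, 8, 11, 9, 8, 50]
28 [82, 42, 15, 14, 6, 9, 8, 47]
20 [69, 37, 19, 21, 23, 8, 8, 49]
12 [65, 18, 16, 16, 25, 20, 7, 49]
4 [66, 22, 25, 30, 28, 15, 6, 48]
-4 [69, 25, 26, 28, 29, 17, 7, 49]
-12 [58, 7, 13, 16, 16, 16, 14, 46]
-20 [69, 6, 13, 16, 15, 10, 7, 49]
-28 [78, 8, 9, 9, 9, 7, 8, 46]
-36 [59, 8, 8, 9, 7, 9, 10, 48]
-44 [66, 8, 8, 9, 10, 6, 7, 49]
-52 [67, 9, 9, 6, 7, 9, 5, 46]
scene old rows y .056..-.056, cols x .148...212, max z mm
52 [-1, 51, 52, 51, 5
[... 353 characters left out ...]
-1, -1, -1, -1, 33, 46]
-36 [77, -1, -1, -1, -1, -1, -1, 45]
-44 [-1, -1, -1, -1, -1, -1, 27, 45]
-52 [-1, -1, -1, -1, -1, -1, 19, 45]
scene new rows y .056..-.056, cols x .148...212, max z mm
52 [-1, 52, 51, 54, 51, 51, 52, 53]
44 [-1, -1, -1, -1, -1, -1, -1, 46]
36 [-1, -1, -1, -1, -1, -1, -1, 45]
28 [77, -1, -1, -1, -1, -1, 26, 45]
20 [-1, -1, -1, -1, -1, -1, -1, 44]
12 [-1, -1, -1, -1, -1, -1, -1, 45]
4 [-1, -1, -1, -1, -1, -1, 10, 45]
-4 [62, -1, -1, -1, -1, -1, -1, 45]
-12 [-1, -1, -1, -1, -1, -1, 46, 44]
-20 [-1, -1, -1, -1, -1, -1, -1, 45]
-28 [-1, -1, -1, -1, -1, -1, -1, 42]
-36 [-1, -1, -1, -1, -1, -1, -1, 7]
-44 [-1, -1, -1, -1, -1, -1, -1, -1]
-52 [-1, -1, -1, -1, -1, -1, -1, -1]
```

The third washer is in the compartment too. It stands on edge against the near wall at y about +32 mm with its top near 44 mm, so its centre is about 24 mm up, well under 46 mm. The arm is clear, so I hand in.

```bash
python3 -c "
from rig import *
print(hand_in())"
```

```text
the job is handed in; nothing more can be done
None
```

I pushed all three washers one by one through the gap into the near compartment (the third came to rest on edge against the near wall), left the nut, bolt and tin alone, and handed the job in at about 19 s; no verdict came back.

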